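Stand the last sawn blank on end in the violin maker's seasoning rack

TASK

One sawn maple blank is still lying flat on its packing block. Stand it upright on its short thin edge on the seasoning rack as the next in the row, broad face against the standing blank that is farthest from the end stop, touching it and in line with the row. Leave the standing blanks upright and in their places, and do not disturb the hand plane, the jar or the brush.

Things in the scene. Friction and masses are not known exactly. Their poses are not given: they have to be found in the camera images.
- blank: the loose maple blank to be stood up, a plain pale wooden slab 110 x 60 x 20 mm, about 90 g; it starts flat on the packing block with its underside 40 mm above the bench. Origin at its centre; x along the 110 mm length, y along the 60 mm width, z through the 20 mm thickness. Either broad face and either end will do. Its 110 mm axis must end vertical, standing on a 60 x 20 mm end.
- riser: the packing block, fixed to the bench, plywood, 84 mm along x, 38 mm along y, 40 mm high, so the blank overhangs it by about 11 mm along both long sides; origin at the centre of its underside
- rack: the fixed seasoning rack: a dark wooden board 240 (x) x 130 (y) x 12 mm with an upright end stop 120 mm wide (y), 20 mm thick, top 102 mm above the bench, at its +x end; the stop is at the left (world +y). Inner face of the stop at x = +100 mm. No side walls. Origin at the centre of the board's underside; +x points towards the stop.
- row_front: the front standing blank of the row, the one farthest from the end stop, which the new blank must touch: 20 mm thick (x), 50 mm wide (y), 110 mm tall (z), loose, standing on the rack. Origin at its centre; its free broad face is at x = -10 mm, facing away from the stop.
- row_mid: the middle standing blank, same size and axes, directly behind the front one
- row_back: the rear standing blank, same size and axes, against the end stop
- plane: bystander: a loose hand plane 150 x 45 mm, 70 mm high; origin under its centre, x along its length
- jar: bystander: a loose closed amber glass jar, 60 mm across, 75 mm high; origin under its centre
- brush: bystander: a loose glue brush lying on the bench, 200 mm long along its x, 42 mm wide; origin under its middle
Things that resemble listed ones, but are neither listed nor needed, are in the scene too. What is shaped like the blank but orange or turquoise is not meant.

How it is judged (in metres and radians):
At the end, for the whole second after the job is handed in: Blank on a 60 x 20 mm end on the rack board (centre 64-70 mm above its underside), upright within 0.06 rad, square to the row within 0.1 rad, gap to the front blank under 3.5 mm, within 12 mm of the centreline, at rest; standing blanks upright within 0.06 rad and moved under 8 mm (angle between the x axis of blank and the z axis of rack, either way round below 0.06 rad and angle between the z axis of blank and the x axis of rack, either way round below 0.1 rad and z of blank in the frame of rack between 0.064 and 0.07 m and x of blank in the frame of row_front between -0.0235 and -0.018 m and y of blank in the frame of rack between -0.012 and 0.012 m and linear speed of blank below 0.01 m/s and angular speed of blank below 0.05 rad/s and distance of each of row_front, row_mid, row_back from where it was at the start of the episode below 0.008 m and angle between each of row_front, row_mid, row_back's own z axis and vertical below 0.06 rad); the robot touches nothing.
It fails at once if a standing blank is tipped over (more than 0.3 rad) (angle between any of row_front, row_mid, row_back's own z axis and vertical above 0.3 rad).
It fails at once if the plane, the jar or the brush is moved more than 20 mm (distance of any of plane, jar, brush from where it was at the start of the episode above 0.02 m).
It also fails if it takes over 45 s, if anything falls off the work surface, if the arm or the gripper's body presses on something with over 40 N, if the wrist force passes 120 N, or if a joint passes its speed limit or range.

ROBOT

A 7-joint arm with a two-finger parallel gripper is mounted at the origin on the work surface. World frame = base frame: x ahead of the robot, y to its left, z up, the work surface at z = 0. Lengths are in mm, angles in rad, forces in N, time in s.
With the tool pointing down it reaches from about 400 to 875 mm from the base axis. Payload 6.5 kg.
Tool frame: the origin (TCP) lies midway between the tips of the shut fingers; the grasp point (between the pads) lies robot.grasp_offset behind it (robot.grasp_offset is the distance from the TCP to the grasp point, in mm); z points along the fingers, y is the line along which they close (so a half turn about z gives the same grasp; the last joint's range is limited). The gripper opens to 88 mm and grips with 3 to 60 N. Pads are 18 mm wide; open, the fingers measure 123 mm over their backs; the gripper's body (75 mm by 187 mm) begins 45 mm behind the grasp point.
Start: joints at [-1.248, 0.536, -0.004, 1.538, 0.003, 1.067, -0.071], TCP at [246.395, 601.481, 238.716] pointing down, gripper open.
Joint ranges: [-2.7, 2.7], [-0.37, 2.16], [-1.27, 1.26], [0.24, 2.4], [-1.31, 4.45], [0.19, 1.91], [-2.76, 2.76]. Speed limits (rad/s): [2.39, 2.39, 3.14, 3.14, 3.14, 3.14, 3.14].

INTERFACE

Orientations are given as a unit quaternion [x, y, z, w].
In Python, from cell import observe, vision, job, robot gives the robot as it stands.
- The arm moves only by the tool step_arm, never from a script. Its argument "rows" is a list of rows, each a list of 3 entries, a list of its own where there are three numbers: the opening, from 0 (shut) to 1 (fully open), then the shift along the tool's x, y, z in m, then the turn, a rotation vector about the tool's x, y, z in rad. A call has 1 to 10 rows; each row is the pose to reach, as a shift and turn from the pose commanded when the call began, along the tool's axes at that moment; what a row does not reach only later rows make up. A row lasts 1/10 s, in which the tool goes at most 50 mm and 8.59 degrees, less where a joint would pass 70% of its speed; a pose out of reach is approached as far as the arm can. A call with a gripper value outside its range is refused whole. The fingers move at their own pace and stop on an object; "force" is the grip in N (left out, the last holds). Time passes only in rows, so rows that repeat a pose let the fingers close. It gives the time, the measured TCP pose, the force, the opening and the grip force at its end, in the units of the state.
- observe(): the state, without advancing time (a new reading comes with each control period).
- vision.read_camera(name): name is "side" or "top" or "wrist"; returns a dict with "frame" (480x640x3 uint8, red, green, blue), "depth" (480x640 float32, mm along the optical axis (not along the pixel's ray), 0 where there is no reading), "fx", "fy", "cx", "cy" (pixels), "view" (4x4, takes a point from world to camera coordinates). Camera axes: x right, y up, looking along -z (the intrinsics and any distortion apply to the point x, -y, -z); pixel columns grow to the right and rows downward; lengths in mm; the calibration is good to about 2 mm. The wrist camera is an equidistant fisheye: a pixel r from the principal point sees the ray r / f radians off the axis. A picture is of the moment at which its call begins.
- job.sign_off(): hands the job in; it is judged then, once.
The state is a dict: "clock": time; "joints": joint angles; "qvel": joint speeds; "effort": joint torques, N m; "ee_pos": TCP position; "tcp_rot": TCP orientation; "wrist_force": force on the tool from outside, world axes, zero at the start; "wrist_torque": the same for the moment, N m; "gripper_width": finger opening in mm; "gripper_force": force on a finger pad.
Only numpy, scipy, OpenCV 4.12 (cv2) and the standard library are available. Lean on these libraries where they do the work, as an engineer would, in place of code of your own. Each camera call takes 0.05 s, during which the arm holds its last target. There are 200 camera calls.

## Working session

There is one attempt and no reset: what is moved stays moved. The work goes in short steps, Python scripts to look and compute and a tool call to move; the robot and the scene stay as the last step left them, time stands still between calls to the robot, and variables do not carry over. Pictures are saved under pics/ and viewed, at most 10 in all, crops included, and the job is handed in when it is done.

Besides the shell and the picture viewer there is one more tool, called after "Request:" in YAML: its name, and indented under it one key for each argument. step_arm: Moves the arm, as the interface text tells. Its arguments: {"type":"object","properties":{"rows":{"type":"array","items":{"type":"array"}},"force":{"type":"number"}},"required":["rows"]}

```bash
ls; mkdir -p pics
python3 - <<'E'
from cell import observe, vision, job, robot
import cv2,numpy as np,pickle
print(observe()); print(robot.grasp_offset)
D={}
for n in ["top","side"]:
    c=vision.read_camera(n); D[n]=c
    cv2.imwrite(f"pics/{n}0.png",c["frame"][...,::-1]); print(n,c["fx"],c["fy"],c["cx"],c["cy"],np.round(c["view"],3).tolist(),c.keys())
pickle.dump(D,open("d0.pkl","wb"))
E
```

```text
pics
{'clock': 0.0, 'joints': array([-1.24819605,  0.53716611, -0.00444938,  1.53886315,  0.00259443,
        1.06729377, -0.0712169 ]), 'qvel': array([-1.81843174e-04,  3.00168358e-04,  3.38212272e-04, -1.65138545e-03,
       -1.13063449e-03, -3.44757366e-05,  5.66993717e-04]), 'effort': array([-1.91572435e-04, -5.70980895e+01,  9.90954861e-01, -2.51606798e+01,
       -5.61616919e-02,  1.79875345e-02,  1.65163819e-04]), 'ee_pos': array([246.17669212, 600.9158446 , 237.84289463]), 'tcp_rot': array([ 1.93147725e-01,  9.81169309e-01, -8.55370900e-04, -1.09132961e-04]), 'wrist_force': array([-0.83400622, -0.34777888, -0.42223425]), 'wrist_torque': array([-0.00459997,  0.01654907, -0.03474511]), 'gripper_force': 0.0, 'gripper_width': 88.22894482859537}
18.700000000000003
top 530.9630943051587 530.9630943051587 317.9244449805288 247.6037159511779 [[-0.029, -1.0, 0.007, 14.689], [0.997, -0.028, 0.077, -549.444], [-0.077, 0.009, 0.997, -1365.039], [0.0, 0.0, 0.0, 1.0]] dict_keys(['frame', 'depth', 'fx', 'fy', 'cx', 'cy', 'view'])
side 475.10930411342133 475.10930411342133 319.3169376765059 235.04365992680957 [[0.988, -0.154, -0.011, -510.067], [0.093, 0.535, 0.84, -91.243], [-0.123, -0.831, 0.543, -1109.558], [0.0, 0.0, 0.0, 1.0]] dict_keys(['frame', 'depth', 'fx', 'fy', 'cx', 'cy', 'view'])
```

View pics/top0.png

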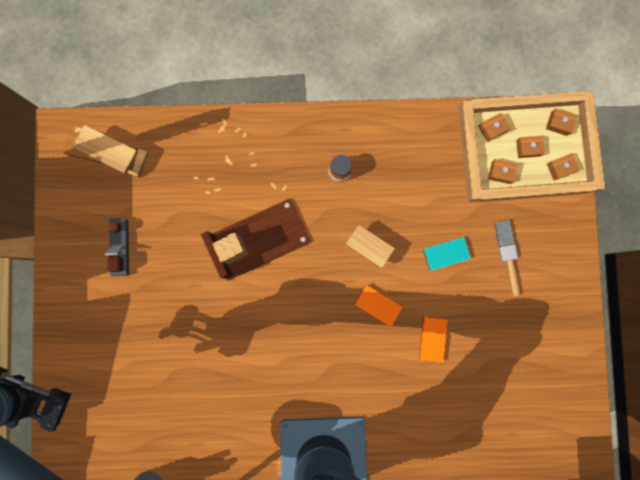

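View pics/side0.png

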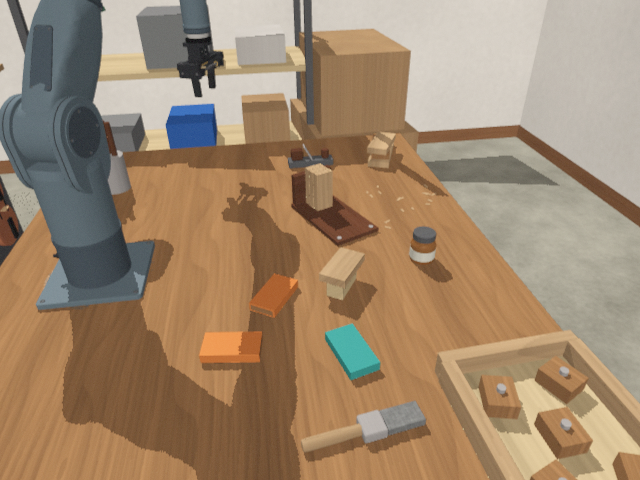

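```bash
cat > h.py <<'E'
import numpy as np,cv2
def ray(c,uv):
    V=np.array(c["view"]);R=V[:3,:3];o=-R.T@V[:3,3]
    uv=np.atleast_2d(uv).astype(float)
    d=np.c_[(uv[:,0]-c["cx"])/c["fx"],-(uv[:,1]-c["cy"])/c["fy"],-np.ones(len(uv))]
    return o,d@R
def plane(c,uv,z):
    o,d=ray(c,uv); return (o+d*((z-o[2])/d[:,2])[:,None])[:,:2]
def cloud(c):
    v,u=np.mgrid[:480,:640]; o,d=ray(c,np.c_[u.ravel(),v.ravel()])
    return (o+d*c["depth"].reshape(-1,1)).reshape(480,640,3)
def rect(p):
    (cx,cy),(w,h),a=cv2.minAreaRect(np.float32(p)); 
    if w<h: w,h,a=h,w,a+90
    return np.round([cx,cy,w,h,(a+90)%180-90],1)
E
python3 - <<'E'
import pickle;from h import *
D=pickle.load(open("d0.pkl","rb"));c=D["top"];P=cloud(c)
hsv=cv2.cvtColor(c["frame"],cv2.COLOR_RGB2HSV)
def box(u0,u1,v0,v1):
    m=np.zeros((480,640),bool);m[v0:v1,u0:u1]=1;return m
def comp(m):
    n,l,s,_=cv2.connectedComponentsWithStats(m.astype(np.uint8));return l==1+np.argmax(s[1:,4])
def rep(name,m,z):
    m=comp(m);v,u=np.nonzero(m)
    k,_=cv2.findContours(m.astype(np.uint8),0,1)
    print(name,m.sum(),'z',np.median(P[m][:,2]).round(1),rect(plane(c,k[0][:,0],z)),'uv',rect(k[0][:,0]))
for n,b,z in [("blank",box(335,410,215,280),60),("row",box(195,265,220,290),122)]:
    Z=P[...,2]; rep(n+" depth",b&(abs(Z-z)<10),z)
    print(hsv[246,371],hsv[246,230],hsv[290,371],hsv[222,297])
rep("board+",box(190,325,190,290)&(Z>7)&(Z<25),12)
rep("stop",box(190,325,190,290)&(Z>92)&(Z<109),102)
rep("row colour",box(195,265,220,290)&(hsv[...,2]>170)&(hsv[...,1]<150),122)
rep("blank colour",box(335,410,215,280)&(hsv[...,2]>150)&(hsv[...,1]<130),60)
for n,b in [("jar",box(320,360,145,190)),("plane",box(95,140,205,285)),("brush",box(490,530,210,300)),("or1",box(350,405,280,330)),("or2",box(410,455,310,370)),("tq",box(420,475,230,275))]: rep(n,b&(Z>6),30)
f=c["frame"][190:290,190:420,::-1]
cv2.imwrite("pics/crop.png",cv2.resize(f,None,fx=3.4,fy=3.4,interpolation=2))
E
```

```text
blank depth 1029 z 60.3 [ 547.5 -130.5  109.8   60.3   54.5] uv [369.1 245.9  43.3  23.6  33.7]
[ 17 129 232] [ 18 125 235] [ 16 230 252] [  9 175 105]
row depth 528 z 122.2 [549.3 219.   61.3  51.2 -64.8] uv [227.3 247.1  25.5  21.  -26.6]
[ 17 129 232] [ 18 125 235] [ 16 230 252] [  9 175 105]
board+ 3451 z 12.4 [578.4 154.4 241.9 131.3 -66.7] uv [258.5 238.8  92.5  49.7 -24.6]
stop 386 z 102.3 [536.  253.7 120.4  26.8  23.5] uv [214.6 253.6  48.7  11.   65.6]
row colour 513 z 122.2 [549.7 219.2  61.3  50.1 -64.7] uv [227.2 246.9  25.5  20.6 -26.6]
blank colour 463 z 60.2 [ 539.8 -127.4  104.7   39.2   53.2] uv [368.  248.9  41.4  15.3  35. ]
jar 503 z 73.4 [757.  -63.5  69.3  60.4  -1.7] uv [339.5 168.   26.   23.  -90. ]
plane 1146 z 25.3 [564.5 521.7 151.2  62.4   2.1] uv [115.9 247.2  58.1  24.2  87.8]
brush 931 z 18.0 [ 508.5 -494.2  197.4   46.6    9.5] uv [508.4 258.1  76.3  17.8  77.5]
or1 1003 z 20.2 [ 395.5 -148.7  112.2   64.1   57.1] uv [377.  305.4  43.8  24.9  31.2]
or2 1048 z 19.9 [ 305.6 -287.   110.6   62.5   -8.5] uv [432.2 339.2  43.8  24.4 -84.3]
tq 987 z 19.9 [ 525.1 -332.5  112.9   60.7  -75. ] uv [445.8 253.2  43.   23.5 -16.7]
```

View pics/crop.png

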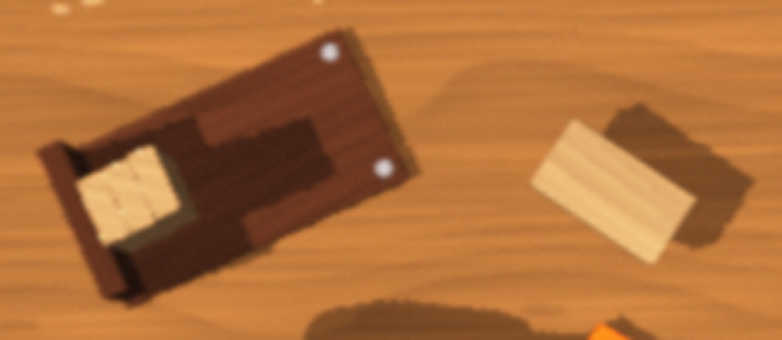

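The crop confirms it. Four slabs could be the one meant: pale at px (370,246) raised to z=60, orange at (377,305) and (432,339), and turquoise at (446,253), the last three lying at z=20. The pale, raised one fits. The row is at px (227,247), with the stop at its left. First I'll test in free air that the leaning end pose can be reached.

```bash
cat >> h.py <<'E'
from scipy.spatial.transform import Rotation as Ro
RA=np.radians(113.8); RX=np.array([np.cos(RA),np.sin(RA),0]); UP=np.array([0,0,1.])
def tool(head,lean,G,go=18.7):
    """lean: tool z = down tilted by lean towards heading; G grasp point -> R,TCP"""
    a=np.radians(head);h=np.array([np.cos(a),np.sin(a),0]);t=np.radians(lean)
    z=-np.cos(t)*UP+np.sin(t)*h; x=np.cos(t)*h+np.sin(t)*UP
    return Ro.from_matrix(np.c_[x,np.cross(z,x),z]),np.array(G)+go*z
def step(s,T):
    R0=Ro.from_quat(s["tcp_rot"]);R,p=T
    d=R0.inv().apply(p-s["ee_pos"])/1000;r=(R0.inv()*R).as_rotvec()
    print("clock",round(s["clock"],2),"shift",d.round(4).tolist(),"turn",r.round(4).tolist(),"deg",np.degrees(np.linalg.norm(r)).round(1),"mm",np.linalg.norm(d*1000).round(1),"F",s["wrist_force"].round(1),"w",round(s["gripper_width"],1),"j",s["joints"].round(2).tolist())
ROW=np.array([549.8,218.8,0])
def final(dx=0,dz=0,dy=0,lean=60): # dx: back off from row
    RY=np.cross(UP,RX); C=ROW-(40+dx)*RX+dy*RY+UP*(67+dz)
    return tool(113.8,lean,C+25*UP-6*RX)
def grasp(dz=0,lean=-30,c=(547.5,-130.5),ang=54.5):
    a=np.radians(ang);h=np.array([np.cos(a),np.sin(a),0])
    return tool(ang,lean,np.array([*c,56+dz])+25*h)
E
python3 - <<'E'
from h import *;from cell import observe
s=observe(); step(s,final(60,130)); step(s,grasp(60))
E
```

```text
clock 0.1 shift [-0.4905, -0.3009, 0.0258] turn [-0.402, 0.9942, 0.6933] deg 73.2 mm 576.0 F [0.7 0.3 0.9] w 88.3 j [-1.25, 0.54, -0.0, 1.54, 0.0, 1.07, -0.07]
clock 0.1 shift [-0.5596, -0.5473, 0.139] turn [0.4694, -0.3712, 1.7555] deg 106.3 mm 795.0 F [0.7 0.3 0.9] w 88.3 j [-1.25, 0.54, -0.0, 1.54, 0.0, 1.07, -0.07]
```

Request:
step_arm:
  rows:
    - [1, [-0.49, -0.3, 0.025], [-0.402, 0.994, 0.693]]
    - [1, [-0.49, -0.3, 0.025], [-0.402, 0.994, 0.693]]
    - [1, [-0.49, -0.3, 0.025], [-0.402, 0.994, 0.693]]
    - [1, [-0.49, -0.3, 0.025], [-0.402, 0.994, 0.693]]
    - [1, [-0.49, -0.3, 0.025], [-0.402, 0.994, 0.693]]
    - [1, [-0.49, -0.3, 0.025], [-0.402, 0.994, 0.693]]
    - [1, [-0.49, -0.3, 0.025], [-0.402, 0.994, 0.693]]
    - [1, [-0.49, -0.3, 0.025], [-0.402, 0.994, 0.693]]
    - [1, [-0.49, -0.3, 0.025], [-0.402, 0.994, 0.693]]
    - [1, [-0.49, -0.3, 0.025], [-0.402, 0.994, 0.693]]
  force: 25

```text
clock: 1.1
ee_pos: [539.8, 197.0, 214.4]
tcp_rot: [0.476, 0.723, 0.273, -0.421]
wrist_force: [0.4, 0.7, 0.7]
gripper_width: 88.0
gripper_force: 0.0
```

Run:
```python
from h import *;from cell import observe
s=observe(); step(s,final(60,130)); step(s,grasp(60))
```

```text
clock 1.1 shift [-0.0381, 0.0183, -0.0632] turn [0.0023, -0.0035, -0.0071] deg 0.5 mm 76.1 F [0.4 0.7 0.7] w 88.0 j [0.06, 0.78, -0.05, 1.62, -0.88, 1.43, 0.88]
clock 1.1 shift [-0.2467, -0.1095, -0.1991] turn [-0.3003, -1.4184, 1.0937] deg 104.1 mm 335.4 F [0.4 0.7 0.7] w 88.0 j [0.06, 0.78, -0.05, 1.62, -0.88, 1.43, 0.88]
```

Request:
step_arm:
  rows:
    - [1, [-0.246, -0.11, -0.199], [-0.3, -1.418, 1.094]]
    - [1, [-0.246, -0.11, -0.199], [-0.3, -1.418, 1.094]]
    - [1, [-0.246, -0.11, -0.199], [-0.3, -1.418, 1.094]]
    - [1, [-0.246, -0.11, -0.199], [-0.3, -1.418, 1.094]]
    - [1, [-0.246, -0.11, -0.199], [-0.3, -1.418, 1.094]]
    - [1, [-0.246, -0.11, -0.199], [-0.3, -1.418, 1.094]]
    - [1, [-0.246, -0.11, -0.199], [-0.3, -1.418, 1.094]]
    - [1, [-0.246, -0.11, -0.199], [-0.3, -1.418, 1.094]]
    - [1, [-0.246, -0.11, -0.199], [-0.3, -1.418, 1.094]]
    - [1, [-0.246, -0.11, -0.199], [-0.3, -1.418, 1.094]]

```text
clock: 2.1
ee_pos: [558.4, -113.1, 103.7]
tcp_rot: [0.837, 0.527, -0.142, 0.023]
wrist_force: [0.5, -0.1, 0.2]
gripper_width: 87.6
gripper_force: 0.0
```

Run:
```python
from h import *;from cell import observe
s=observe(); step(s,grasp(60))
```

```text
clock 2.1 shift [-0.0038, 0.0008, 0.005] turn [-0.0429, -0.2468, 0.1887] deg 18.0 mm 6.3 F [ 0.5 -0.1  0.2] w 87.6 j [-0.43, 0.79, 0.66, 1.72, -0.29, 0.98, -0.15]
```

Request:
step_arm:
  rows:
    - [1, [-0.004, 0.001, 0.005], [-0.043, -0.247, 0.189]]
    - [1, [-0.004, 0.001, 0.005], [-0.043, -0.247, 0.189]]
    - [1, [-0.004, 0.001, 0.005], [-0.043, -0.247, 0.189]]
    - [1, [-0.004, 0.001, 0.005], [-0.043, -0.247, 0.189]]

```text
clock: 2.5
ee_pos: [556.4, -117.2, 98.5]
tcp_rot: [0.857, 0.446, -0.23, 0.116]
wrist_force: [0.5, -0.9, 1.4]
gripper_width: 87.8
gripper_force: 0.0
```

Run:
```python
from h import *;from cell import observe,vision
s=observe(); step(s,grasp(60)); step(s,grasp(0))
c=vision.read_camera("wrist"); cv2.imwrite("pics/w1.png",c["frame"][...,::-1])
```

```text
clock 2.5 shift [-0.0009, 0.0005, -0.001] turn [-0.0021, -0.0032, 0.0087] deg 0.5 mm 1.4 F [ 0.5 -0.9  1.4] w 87.8 j [-0.6, 0.94, 0.79, 1.67, -0.21, 1.05, -0.43]
clock 2.5 shift [0.0289, 0.0009, 0.0511] turn [-0.0021, -0.0032, 0.0087] deg 0.5 mm 58.7 F [ 0.5 -0.9  1.4] w 87.8 j [-0.6, 0.94, 0.79, 1.67, -0.21, 1.05, -0.43]
```

View pics/w1.png

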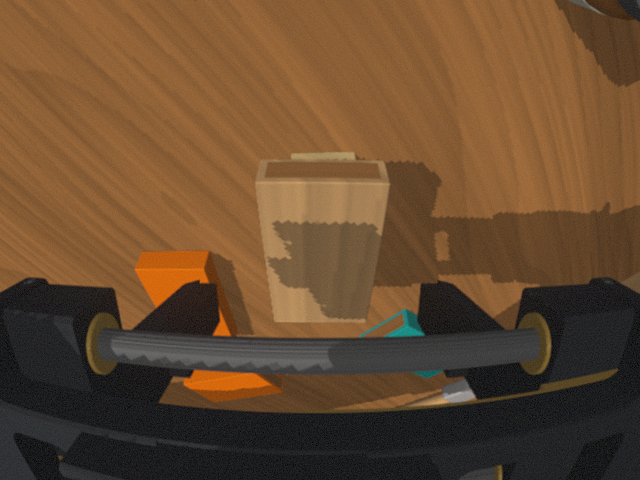

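The wrist view shows the blank centred (px 257–388 at its end, mid 322) between the fingertips (218 and 420, mid 319), and square to them. I'll descend and grip.

Request:
step_arm:
  rows:
    - [1, [0.014, 0.0, 0.025], [0, 0, 0.008]]
    - [1, [0.022, 0.001, 0.038], [0, 0, 0.008]]
    - [1, [0.029, 0.001, 0.051], [0, 0, 0.008]]
    - [1, [0.029, 0.001, 0.051], [0, 0, 0.008]]
    - [0.3, [0.029, 0.001, 0.051], [0, 0, 0.008]]
    - [0.3, [0.029, 0.001, 0.051], [0, 0, 0.008]]
    - [0.3, [0.029, 0.001, 0.051], [0, 0, 0.008]]
    - [0.3, [0.029, 0.001, 0.051], [0, 0, 0.008]]
    - [0.3, [0.029, 0.001, 0.051], [0, 0, 0.008]]
    - [0.3, [0.029, 0.001, 0.051], [0, 0, 0.008]]
  force: 25

```text
clock: 3.55
ee_pos: [557.4, -118.4, 41.1]
tcp_rot: [0.86, 0.441, -0.229, 0.118]
wrist_force: [0.4, 1.3, 4.3]
gripper_width: 59.6
gripper_force: 25.0
```

Run:
```python
from h import *;from cell import observe
s=observe(); step(s,grasp(0)); step(s,grasp(100)); print(s["gripper_force"])
```

```text
clock 3.55 shift [0.0007, -0.001, 0.0012] turn [-0.0012, -0.0033, -0.0033] deg 0.3 mm 1.7 F [0.4 1.3 4.3] w 59.6 j [-0.57, 1.02, 0.75, 1.67, -0.25, 0.97, -0.45]
clock 3.55 shift [-0.049, -0.001, -0.0856] turn [-0.0012, -0.0033, -0.0033] deg 0.3 mm 98.7 F [0.4 1.3 4.3] w 59.6 j [-0.57, 1.02, 0.75, 1.67, -0.25, 0.97, -0.45]
25.000689905136824
```

Gripped: the width reads 59.6 mm, which matches the blank. Next I'll lift.

Request:
step_arm:
  rows:
    - [0.3, [-0.015, 0, -0.026], [0, 0, 0]]
    - [0.3, [-0.03, 0, -0.052], [0, 0, 0]]
    - [0.3, [-0.049, 0, -0.086], [0, 0, 0]]
    - [0.3, [-0.049, 0, -0.086], [0, 0, 0]]
    - [0.3, [-0.049, 0, -0.086], [0, 0, 0]]

```text
clock: 4.05
ee_pos: [557.4, -117.9, 139.7]
tcp_rot: [0.86, 0.441, -0.228, 0.117]
wrist_force: [0.5, 0.6, -2.5]
gripper_width: 59.8
gripper_force: 25.0
```

Run:
```python
from h import *;from cell import observe
s=observe(); step(s,final(70,80));print(s["gripper_force"])
```

```text
clock 4.05 shift [0.1781, -0.1167, -0.1282] turn [0.299, 1.4113, -1.1037] deg 104.1 mm 248.6 F [ 0.5  0.6 -2.5] w 59.8 j [-0.62, 0.88, 0.83, 1.66, -0.19, 1.11, -0.43]
24.999976884573698
```

Request:
step_arm:
  rows:
    - [0.3, [0.02, -0.012, -0.013], [0.03, 0.141, -0.11]]
    - [0.3, [0.036, -0.023, -0.026], [0.06, 0.282, -0.22]]
    - [0.3, [0.054, -0.035, -0.039], [0.09, 0.423, -0.33]]
    - [0.3, [0.072, -0.047, -0.052], [0.12, 0.564, -0.44]]
    - [0.3, [0.09, -0.058, -0.064], [0.15, 0.705, -0.55]]
    - [0.3, [0.107, -0.07, -0.077], [0.18, 0.846, -0.66]]
    - [0.3, [0.125, -0.082, -0.09], [0.21, 0.987, -0.77]]
    - [0.3, [0.142, -0.094, -0.103], [0.24, 1.128, -0.88]]
    - [0.3, [0.16, -0.105, -0.116], [0.27, 1.27, -0.99]]
    - [0.3, [0.178, -0.117, -0.128], [0.299, 1.411, -1.104]]

```text
clock: 5.05
ee_pos: [589.2, 127.6, 161.4]
tcp_rot: [0.58, 0.714, 0.192, -0.341]
wrist_force: [0.2, 0.1, -1.3]
gripper_width: 60.0
gripper_force: 25.0
```

Run:
```python
from h import *;from cell import observe
s=observe(); step(s,final(70,80));print(s["gripper_force"])
```

```text
clock 5.05 shift [0.0008, 0.0007, -0.0012] turn [0.0516, 0.2399, -0.1925] deg 17.9 mm 1.5 F [ 0.2  0.1 -1.3] w 60.0 j [-0.01, 0.8, 0.12, 1.55, -0.81, 1.35, 0.72]
24.998266655020416
```

Request:
step_arm:
  rows:
    - [0.3, [0, 0, 0], [0.026, 0.12, -0.096]]
    - [0.3, [0, 0, 0], [0.052, 0.24, -0.193]]
    - [0.3, [0, 0, 0], [0.052, 0.24, -0.193]]
    - [0.3, [0, 0, 0], [0.052, 0.24, -0.193]]

```text
clock: 5.45
ee_pos: [589.0, 127.0, 160.2]
tcp_rot: [0.476, 0.725, 0.27, -0.418]
wrist_force: [-0.1, 0.8, -0.3]
gripper_width: 60.0
gripper_force: 25.0
```

Run:
```python
from h import *;from cell import observe
s=observe(); step(s,final(70,80));step(s,final(25,15))
```

```text
clock 5.45 shift [0.0021, 0.0012, -0.0012] turn [-0.0008, 0.0054, -0.0066] deg 0.5 mm 2.7 F [-0.1  0.8 -0.3] w 60.0 j [0.11, 0.94, 0.02, 1.44, -0.85, 1.52, 0.94]
clock 5.45 shift [-0.0313, 0.0015, 0.0704] turn [-0.0008, 0.0054, -0.0066] deg 0.5 mm 77.1 F [-0.1  0.8 -0.3] w 60.0 j [0.11, 0.94, 0.02, 1.44, -0.85, 1.52, 0.94]
```

Request:
step_arm:
  rows:
    - [0.3, [-0.008, 0, 0.018], [0, 0, 0]]
    - [0.3, [-0.016, 0.001, 0.036], [0, 0.005, -0.006]]
    - [0.3, [-0.024, 0.001, 0.054], [0, 0.005, -0.006]]
    - [0.3, [-0.031, 0.0015, 0.07], [0, 0.005, -0.006]]
    - [0.3, [-0.031, 0.0015, 0.07], [0, 0.005, -0.006]]
    - [0.3, [-0.031, 0.0015, 0.07], [0, 0.005, -0.006]]

```text
clock: 6.05
ee_pos: [572.6, 169.2, 100.2]
tcp_rot: [0.471, 0.727, 0.273, -0.418]
wrist_force: [0.7, 0.2, -1.0]
gripper_width: 60.3
gripper_force: 25.0
```

Run:
```python
from h import *;from cell import observe,vision
import pickle
s=observe(); step(s,final(25,15))
t=vision.read_camera("top");d=vision.read_camera("side");w=vision.read_camera("wrist")
pickle.dump((t,d,w),open("d1.pkl","wb"))
a=d["frame"][130:260,260:420,::-1];b=t["frame"][185:295,190:340,::-1]
cv2.imwrite("pics/s1.png",np.hstack([cv2.resize(x,(400,330),interpolation=2) for x in (a,b)]))
```

```text
clock 6.05 shift [-0.0023, -0.0009, 0.0011] turn [-0.0014, 0.0006, 0.0045] deg 0.3 mm 2.7 F [ 0.7  0.2 -1. ] w 60.3 j [0.07, 1.0, -0.01, 1.5, -0.88, 1.41, 1.0]
```

View pics/s1.png

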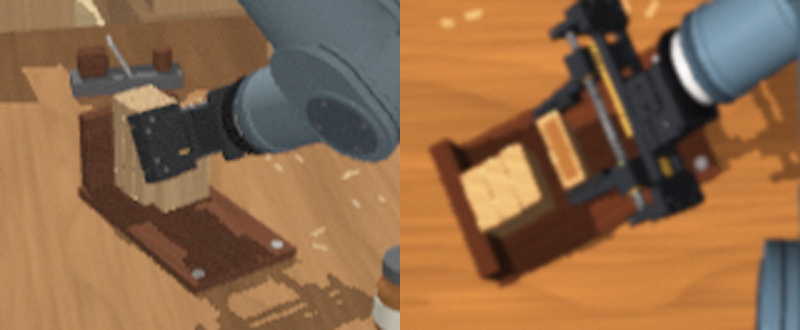

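Side and top views: the blank is upright in the fingers, about 25 mm short of the row. Its top end shows at crop px (560,148) of the top view, with the row at (503,187). Now I'll measure the gap and centring.

```bash
cat > m.py <<'E'
from h import *;import pickle
t,d,w=pickle.load(open("d1.pkl","rb")); P=cloud(t);Z=P[...,2]
hsv=cv2.cvtColor(t["frame"],cv2.COLOR_RGB2HSV)
RY=np.cross(UP,RX)
def rep(name,m,z):
    m=cv2.morphologyEx(m.astype(np.uint8),cv2.MORPH_OPEN,np.ones((2,2)));n,l,s,_=cv2.connectedComponentsWithStats(m);m=l==1+np.argmax(s[1:,4])
    k,_=cv2.findContours(m.astype(np.uint8),0,1);q=plane(t,k[0][:,0],z);r=rect(q)
    v=np.c_[q,np.zeros(len(q))]-ROW;c=np.r_[r[:2],0]-ROW
    print(name,m.sum(),"z",np.median(Z[m]).round(1),r,"rack-frame centre rel row",(c@RX).round(1),(c@RY).round(1),"x-range",np.percentile(v@RX,[3,97]).round(1),"y-range",np.percentile(v@RY,[3,97]).round(1))
B=np.zeros((480,640),bool);B[185:295,190:262]=1
pale=(hsv[...,1]<190)&(hsv[...,1]>60)&(hsv[...,2]>140)
u=np.arange(640)[None]*np.ones((480,1))
rep("row",B&(abs(Z-122)<8)&pale&(u<246),122)
import sys
zt=float(sys.argv[1]); rep("blank",B&(abs(Z-zt)<8)&pale&(u>235),zt)
E
python3 m.py 137
```

```text
row 523 z 121.8 [546.8 216.6  61.3  51.2 -64.8] rack-frame centre rel row -0.8 3.6 x-range [-30.7  29.5] y-range [-22.   28.4]
blank 214 z 136.6 [574.4 160.7  59.3  20.3  25.1] rack-frame centre rel row -63.1 0.9 x-range [-73.3 -53.4] y-range [-28.6  30.6]
```

```bash
cat >> h.py <<'E'
def rel(s,x,y,z,yaw=0):
    R0=Ro.from_quat(s["tcp_rot"]);w=x*RX+y*np.cross(UP,RX)+z*UP
    print("clock",round(s["clock"],2),(R0.inv().apply(w)/1000).round(4).tolist(),"F rack",[round(float(s["wrist_force"]@v),1) for v in (RX,np.cross(UP,RX),UP)],"tilt err",np.degrees((R0.inv()*final()[0]).as_rotvec()).round(2))
E
python3 - <<'E'
from h import *;from cell import observe
s=observe(); rel(s,18,2,-11); rel(s,0,0,-1);rel(s,1,0,0)
E
```

```text
clock 6.2 [-0.0005, -0.002, 0.0211] F rack [-0.9, -0.7, -1.1] tilt err [0.03 0.1  0.29]
clock 6.2 [-0.0009, -0.0, 0.0005] F rack [-0.9, -0.7, -1.1] tilt err [0.03 0.1  0.29]
clock 6.2 [0.0005, 0.0, 0.0009] F rack [-0.9, -0.7, -1.1] tilt err [0.03 0.1  0.29]
```

Request:
step_arm:
  rows:
    - [0.3, [0, -0.001, 0.005], [0, 0, 0]]
    - [0.3, [0, -0.002, 0.01], [0, 0, 0]]
    - [0.3, [-0.0005, -0.002, 0.015], [0, 0, 0]]
    - [0.3, [-0.0005, -0.002, 0.019], [0, 0, 0]]
    - [0.3, [-0.0005, -0.002, 0.021], [0, 0, 0]]
    - [0.3, [-0.0005, -0.002, 0.021], [0, 0, 0]]
    - [0.3, [-0.0005, -0.002, 0.021], [0, 0, 0]]

```text
clock: 6.9
ee_pos: [563.7, 184.2, 89.0]
tcp_rot: [0.471, 0.727, 0.274, -0.418]
wrist_force: [0.0, -0.2, 0.1]
gripper_width: 59.6
gripper_force: 25.0
```

```bash
python3 - <<'E'
from h import *;from cell import observe,vision
import pickle
s=observe(); rel(s,0,0,-1)
t=vision.read_camera("top");d=vision.read_camera("side")
pickle.dump((t,d,0),open("d1.pkl","wb"))
E
python3 m.py 126
```

```text
clock 6.9 [-0.0009, -0.0, 0.0005] F rack [-0.2, 0.1, 0.1] tilt err [-0.04  0.03  0.25]
row 526 z 122.1 [546.6 217.1  60.2  51.2 -64.8] rack-frame centre rel row -0.3 3.6 x-range [-30.3  29.5] y-range [-22.   28.9]
blank 209 z 124.8 [565.7 175.2  59.8  20.4  25.2] rack-frame centre rel row -46.3 3.0 x-range [-56.1 -36.1] y-range [-26.7  32.3]
```

Request:
step_arm:
  rows:
    - [0.3, [-0.0005, 0, 0.0003], [0, 0, 0]]
    - [0.3, [-0.0009, 0, 0.0005], [0, 0, 0]]
    - [0.3, [-0.0013, 0, 0.0008], [0, 0, 0]]
    - [0.3, [-0.0017, 0, 0.001], [0, 0, 0]]
    - [0.3, [-0.0022, 0, 0.0013], [0, 0, 0]]
    - [0.3, [-0.0022, 0, 0.0013], [0, 0, 0]]

```text
clock: 7.6
ee_pos: [563.6, 184.3, 86.4]
tcp_rot: [0.471, 0.727, 0.274, -0.418]
wrist_force: [0.3, 0.0, -0.9]
gripper_width: 59.9
gripper_force: 25.0
```

Request:
step_arm:
  rows:
    - [0.3, [-0.0004, 0, 0.0003], [0, 0, 0]]
    - [0.3, [-0.0009, 0, 0.0005], [0, 0, 0]]
    - [0.3, [-0.0009, 0, 0.0005], [0, 0, 0]]

```text
clock: 7.9
ee_pos: [563.6, 184.4, 85.9]
tcp_rot: [0.471, 0.727, 0.274, -0.419]
wrist_force: [0.5, -0.6, 3.4]
gripper_width: 59.9
gripper_force: 25.0
```

Request:
step_arm:
  rows:
    - [0.3, [-0.0004, 0, 0.0003], [0, 0, 0]]
    - [0.3, [-0.0009, 0, 0.0005], [0, 0, 0]]
    - [0.3, [-0.0009, 0, 0.0005], [0, 0, 0]]

```text
clock: 8.2
ee_pos: [563.7, 184.5, 85.9]
tcp_rot: [0.471, 0.726, 0.274, -0.419]
wrist_force: [-0.4, -2.3, 8.5]
gripper_width: 59.8
gripper_force: 25.0
```

The board pushes back with 8.5 N, so the blank is down. I'll ease up about 1.2 mm, then creep towards the row.

Request:
step_arm:
  rows:
    - [0.3, [0.001, 0, -0.0006], [0, 0, 0]]
    - [0.3, [0.0015, 0, 0.0003], [0, 0, 0]]
    - [0.3, [0.002, 0, 0.0011], [0, 0, 0]]
    - [0.3, [0.0025, 0, 0.002], [0, 0, 0]]
    - [0.3, [0.003, 0, 0.0029], [0, 0, 0]]
    - [0.3, [0.003, 0, 0.0029], [0, 0, 0]]

```text
clock: 8.8
ee_pos: [562.7, 187.3, 85.9]
tcp_rot: [0.471, 0.727, 0.274, -0.418]
wrist_force: [0.2, -3.4, 6.5]
gripper_width: 59.5
gripper_force: 25.0
```

Request:
step_arm:
  rows:
    - [0.3, [0.0005, 0, 0.0009], [0, 0, 0]]
    - [0.3, [0.0005, 0, 0.0009], [0, 0, 0]]

```text
clock: 9.0
ee_pos: [562.4, 188.1, 85.9]
tcp_rot: [0.472, 0.727, 0.274, -0.417]
wrist_force: [0.5, -3.7, 6.1]
gripper_width: 60.0
gripper_force: 25.0
```

```bash
python3 - <<'E'
from h import *;from cell import observe,vision
import pickle
s=observe(); rel(s,1,0,0)
t=vision.read_camera("top");d=vision.read_camera("side")
pickle.dump((t,d,0),open("d1.pkl","wb"))
E
python3 m.py 123
```

```text
clock 9.0 [0.0005, 0.0, 0.0009] F rack [-3.6, 1.0, 6.1] tilt err [0.03 0.09 0.28]
row 689 z 122.0 [552.  208.2  80.7  60.3 -67. ] rack-frame centre rel row -10.6 2.3 x-range [-50.4  29.5] y-range [-26.4  29.4]
blank 267 z 121.7 [561.8 178.3  60.7  33.8  -1. ] rack-frame centre rel row -41.9 5.4 x-range [-51.1 -15.8] y-range [-26.3  31.8]
```

Request:
step_arm:
  rows:
    - [0.3, [0.0005, 0, 0.0008], [0, 0, 0]]
    - [0.3, [0.0005, 0, 0.0008], [0, 0, 0]]

```text
clock: 9.3
ee_pos: [562.4, 188.3, 85.9]
tcp_rot: [0.472, 0.727, 0.274, -0.417]
wrist_force: [2.0, -6.7, 7.2]
gripper_width: 59.7
gripper_force: 25.0
```

Request:
step_arm:
  rows:
    - [0.3, [0.0005, 0, 0.0008], [0, 0, 0]]
    - [0.3, [0.0005, 0, 0.0008], [0, 0, 0]]

```text
clock: 9.5
ee_pos: [562.4, 188.5, 85.9]
tcp_rot: [0.472, 0.727, 0.274, -0.417]
wrist_force: [1.3, -8.2, 7.5]
gripper_width: 59.6
gripper_force: 25.0
```

The push force rises to 8 N and the tool stalls, so the blank touches the row. I'll relax slightly and release.

Request:
step_arm:
  rows:
    - [0.3, [0.0, 0, -0.0009], [0, 0, 0]]
    - [0.75, [0.0, 0, -0.0009], [0, 0, 0]]
    - [0.95, [0.0, 0, -0.0009], [0, 0, 0]]
    - [0.95, [0.0, 0, -0.0009], [0, 0, 0]]
    - [0.95, [0.0, 0, -0.0009], [0, 0, 0]]
    - [0.95, [0.0, 0, -0.0009], [0, 0, 0]]

```text
clock: 10.1
ee_pos: [560.9, 190.2, 86.0]
tcp_rot: [0.471, 0.727, 0.274, -0.419]
wrist_force: [0.5, -0.4, 0.5]
gripper_width: 83.8
gripper_force: 0.0
```

```bash
python3 - <<'E'
from h import *;from cell import observe,vision
import pickle
s=observe(); rel(s,-100,0,0);rel(s,-100,0,50)
t=vision.read_camera("top");d=vision.read_camera("side")
pickle.dump((t,d,0),open("d1.pkl","wb"))
E
python3 m.py 122
```

```text
clock 10.1 [-0.05, -0.0003, -0.0866] F rack [-0.6, -0.3, 0.5] tilt err [-0.07  0.    0.26]
clock 10.1 [-0.0067, -0.0002, -0.1116] F rack [-0.6, -0.3, 0.5] tilt err [-0.07  0.    0.26]
row 657 z 122.2 [553.6 207.3  83.9  55.6 -64.8] rack-frame centre rel row -12.1 1.2 x-range [-52.9  29.4] y-range [-26.3  28.5]
blank 270 z 121.8 [563.  176.   63.1  38.6  -1. ] rack-frame centre rel row -44.5 5.2 x-range [-54.2 -15.9] y-range [-26.4  31.5]
```

Request:
step_arm:
  rows:
    - [0.98, [0, 0, -0.02], [0, 0, 0]]
    - [0.98, [0, 0, -0.05], [0, 0, 0]]
    - [0.98, [-0.005, 0, -0.09], [0, 0, 0]]
    - [0.98, [-0.005, 0, -0.13], [0, 0, 0]]
    - [0.98, [-0.005, 0, -0.16], [0, 0, 0]]
    - [0.98, [-0.005, 0, -0.16], [0, 0, 0]]

```text
clock: 10.8
ee_pos: [620.5, 56.3, 163.1]
tcp_rot: [0.473, 0.727, 0.274, -0.415]
wrist_force: [-0.4, 0.2, -0.1]
gripper_width: 86.4
gripper_force: 0.0
```

```bash
python3 - <<'E'
from h import *;from cell import observe,vision
import pickle
t=vision.read_camera("top");d=vision.read_camera("side")
pickle.dump((t,d,0),open("d1.pkl","wb"))
a=d["frame"][130:260,260:420,::-1];b=t["frame"][205:285,190:310,::-1]
cv2.imwrite("pics/s2.png",np.hstack([cv2.resize(a,(400,330),interpolation=2),cv2.resize(b,(400,330),interpolation=2)]))
E
python3 m.py 122
```

```text
row 526 z 121.9 [546.8 216.6  61.3  51.2 -64.8] rack-frame centre rel row -0.8 3.6 x-range [-30.5  29.5] y-range [-22.   28.7]
blank 208 z 122.3 [567.3 173.1  60.3  20.   23.5] rack-frame centre rel row -48.9 2.4 x-range [-58.9 -39.1] y-range [-27.5  32.3]
```

View pics/s2.png

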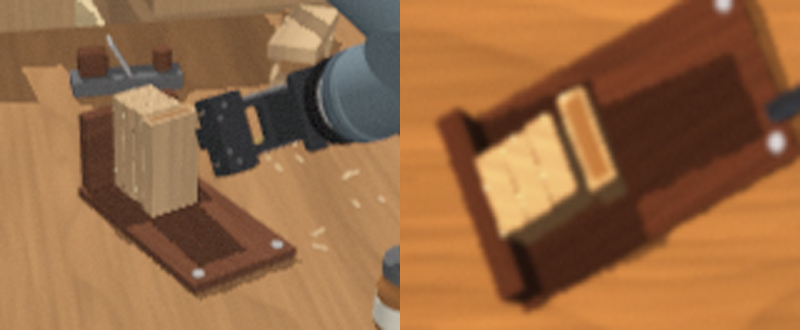

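The blank stands, but 8 mm short of the row at its top. I need to know whether it is tilted or shifted.

```bash
cat > f.py <<'E'
from h import *;import pickle
t,d,w=pickle.load(open("d1.pkl","rb"));RY=np.cross(UP,RX)
def face(c,name,x0,x1):
    P=(cloud(c)-ROW).reshape(-1,3);X=P@RX;Y=P@RY;Z=P[:,2]
    m=(abs(Y)<22)&(Z>20)&(Z<116)&(X>x0)&(X<x1)
    A=np.c_[Y,Z-67,np.ones(len(Y))][m];k,*_=np.linalg.lstsq(A,X[m],rcond=None)
    for _ in range(3):
        r=abs(A@k-X[m]);g=r<3; k,*_=np.linalg.lstsq(A[g],X[m][g],rcond=None)
    print(name,m.sum(),g.sum(),"x at mid",k[2].round(2),"yaw",k[0].round(3),"tilt dx/dz",k[1].round(3))
face(d,"free face now",-75,-42)
D=pickle.load(open("d0.pkl","rb"));face(D["side"],"row face at start",-45,-20)
P=(cloud(d)-ROW).reshape(-1,3);Z=P[:,2];m=(abs(Z-122)<4);m&=(abs(P@RX)<80)&(abs(P@RY)<40)
h,e=np.histogram((P@RX)[m],bins=np.arange(-65,35,3));print(list(zip(e.astype(int),h)))
E
python3 f.py
```

```text
free face now 430 391 x at mid -55.72 yaw -0.003 tilt dx/dz 0.009
row face at start 418 375 x at mid -30.81 yaw 0.016 tilt dx/dz 0.001
[(np.int64(-65), np.int64(0)), (np.int64(-62), np.int64(2)), (np.int64(-59), np.int64(12)), (np.int64(-56), np.int64(28)), (np.int64(-53), np.int64(10)), (np.int64(-50), np.int64(17)), (np.int64(-47), np.int64(7)), (np.int64(-44), np.int64(12)), (np.int64(-41), np.int64(10)), (np.int64(-38), np.int64(6)), (np.int64(-35), np.int64(7)), (np.int64(-32), np.int64(18)), (np.int64(-29), np.int64(9)), (np.int64(-26), np.int64(10)), (np.int64(-23), np.int64(7)), (np.int64(-20), np.int64(10)), (np.int64(-17), np.int64(11)), (np.int64(-14), np.int64(11)), (np.int64(-11), np.int64(14)), (np.int64(-8), np.int64(3)), (np.int64(-5), np.int64(10)), (np.int64(-2), np.int64(7)), (np.int64(1), np.int64(11)), (np.int64(4), np.int64(10)), (np.int64(7), np.int64(8)), (np.int64(10), np.int64(12)), (np.int64(13), np.int64(7)), (np.int64(16), np.int64(11)), (np.int64(19), np.int64(7)), (np.int64(22), np.int64(10)), (np.int64(25), np.int64(5)), (np.int64(28), np.int64(3)), (np.int64(31), np.int64(0))]
```

The blank is upright and square, but 5–8 mm short of the row. I'll push its foot in with shut fingers, low down.

```bash
cat >> h.py <<'E'
def push(x,z,y=0.5,lean=45): return tool(113.8,lean,ROW+x*RX+y*np.cross(UP,RX)+z*UP,0)
E
python3 - <<'E'
from h import *;from cell import observe
s=observe(); step(s,push(-95,60));
E
```

```text
clock 10.9 shift [-0.0495, 0.0005, 0.1176] turn [0.0004, -0.2615, 0.0043] deg 15.0 mm 127.6 F [-1.   1.5  0.3] w 86.0 j [0.18, 1.0, 0.05, 1.3, -0.81, 1.63, 0.94]
```

Request:
step_arm:
  rows:
    - [0, [-0.016, 0, 0.04], [0, -0.1, 0]]
    - [0, [-0.033, 0, 0.08], [0, -0.2, 0]]
    - [0, [-0.049, 0, 0.117], [0, -0.262, 0.004]]
    - [0, [-0.049, 0, 0.117], [0, -0.262, 0.004]]
    - [0, [-0.049, 0, 0.117], [0, -0.262, 0.004]]
    - [0, [-0.049, 0, 0.117], [0, -0.262, 0.004]]

```text
clock: 11.5
ee_pos: [587.6, 130.6, 60.9]
tcp_rot: [0.505, 0.774, 0.209, -0.32]
wrist_force: [-0.3, -0.9, 0.3]
gripper_width: 40.7
gripper_force: 0.0
```

Run:
```python
from h import *;from cell import observe
s=observe(); step(s,push(-95,24));step(s,push(-72,24)); rel(s,1,0,0)
```

```text
clock 11.5 shift [-0.0254, 0.0005, 0.0267] turn [0.0002, 0.0009, 0.0001] deg 0.1 mm 36.9 F [-0.3 -0.9  0.3] w 40.7 j [0.0, 0.95, 0.08, 1.53, -0.8, 1.23, 0.98]
clock 11.5 shift [-0.0092, 0.0005, 0.043] turn [0.0002, 0.0009, 0.0001] deg 0.1 mm 44.0 F [-0.3 -0.9  0.3] w 40.7 j [0.0, 0.95, 0.08, 1.53, -0.8, 1.23, 0.98]
clock 11.5 [0.0007, -0.0, 0.0007] F rack [-0.7, 0.6, 0.3] tilt err [1.000e-02 1.505e+01 1.000e-02]
```

Request:
step_arm:
  rows:
    - [0, [-0.012, 0, 0.013], [0, 0, 0]]
    - [0, [-0.025, 0.0005, 0.0265], [0, 0, 0]]
    - [0, [-0.025, 0.0005, 0.0265], [0, 0, 0]]
    - [0, [-0.025, 0.0005, 0.0265], [0, 0, 0]]
    - [0, [-0.025, 0.0005, 0.0265], [0, 0, 0]]
    - [0, [-0.02, 0.0005, 0.032], [0, 0, 0]]
    - [0, [-0.014, 0.0005, 0.038], [0, 0, 0]]
    - [0, [-0.009, 0.0005, 0.043], [0, 0, 0]]
    - [0, [-0.009, 0.0005, 0.043], [0, 0, 0]]

```text
clock: 12.4
ee_pos: [577.2, 155.5, 24.6]
tcp_rot: [0.503, 0.774, 0.209, -0.321]
wrist_force: [-0.2, 0.3, -0.1]
gripper_width: 0.2
gripper_force: 0.0
```

Run:
```python
from h import *;from cell import observe
s=observe(); step(s,push(-72,24));step(s,push(-62,24))
```

```text
clock 12.4 shift [-0.0026, -0.0001, -0.0017] turn [-0.0014, -0.001, 0.0023] deg 0.2 mm 3.1 F [-0.2  0.3 -0.1] w 0.2 j [-0.02, 0.99, 0.05, 1.56, -0.82, 1.16, 1.0]
clock 12.4 shift [0.0045, -0.0001, 0.0054] turn [-0.0014, -0.001, 0.0023] deg 0.2 mm 7.0 F [-0.2  0.3 -0.1] w 0.2 j [-0.02, 0.99, 0.05, 1.56, -0.82, 1.16, 1.0]
```

Request:
step_arm:
  rows:
    - [0, [0.0007, 0, 0.0007], [0, 0, 0]]
    - [0, [0.0014, 0, 0.0014], [0, 0, 0]]
    - [0, [0.0021, 0, 0.0021], [0, 0, 0]]
    - [0, [0.0028, 0, 0.0028], [0, 0, 0]]
    - [0, [0.0035, 0, 0.0035], [0, 0, 0]]
    - [0, [0.0042, 0, 0.0042], [0, 0, 0]]
    - [0, [0.0049, 0, 0.0049], [0, 0, 0]]
    - [0, [0.0057, 0, 0.0057], [0, 0, 0]]

```text
clock: 13.2
ee_pos: [574.8, 160.9, 24.0]
tcp_rot: [0.504, 0.774, 0.209, -0.32]
wrist_force: [0.7, -0.0, -0.3]
gripper_width: 0.4
gripper_force: 0.0
```

```bash
cat > look.py <<'E'
from h import *;from cell import observe,vision
import pickle
s=observe(); rel(s,1,0,0); step(s,push(-62,24))
t=vision.read_camera("top");d=vision.read_camera("side")
pickle.dump((t,d,0),open("d1.pkl","wb"))
E
python3 look.py; python3 m.py 122;python3 f.py | head -1
```

```text
clock 13.2 [0.0007, 0.0, 0.0007] F rack [-0.3, -0.6, -0.3] tilt err [-1.000e-02  1.503e+01  3.000e-02]
clock 13.2 shift [0.0007, 0.0, 0.0008] turn [-0.0001, 0.0006, 0.0005] deg 0.0 mm 1.1 F [ 0.7 -0.  -0.3] w 0.4 j [-0.02, 0.99, 0.05, 1.57, -0.83, 1.15, 1.0]
row 668 z 122.3 [553.8 206.8  85.   55.6 -64.9] rack-frame centre rel row -12.6 1.2 x-range [-53.4  29.4] y-range [-26.4  28.5]
blank 276 z 122.1 [563.1 177.2  63.1  36.2  -1. ] rack-frame centre rel row -43.4 4.6 x-range [-54.2 -15.9] y-range [-26.7  31.8]
free face now 196 170 x at mid -55.06 yaw -0.0 tilt dx/dz 0.013
```

Request:
step_arm:
  rows:
    - [0, [0.0005, 0, 0.0005], [0, 0, 0]]
    - [0, [0.001, 0, 0.001], [0, 0, 0]]
    - [0, [0.0014, 0, 0.0014], [0, 0, 0]]
    - [0, [0.0014, 0, 0.0014], [0, 0, 0]]

```text
clock: 13.7
ee_pos: [574.1, 162.6, 24.1]
tcp_rot: [0.504, 0.774, 0.209, -0.32]
wrist_force: [0.6, -0.7, -0.1]
gripper_width: 0.5
gripper_force: 0.6
```

Request:
step_arm:
  rows:
    - [0, [0.0005, 0, 0.0005], [0, 0, 0]]
    - [0, [0.001, 0, 0.001], [0, 0, 0]]
    - [0, [0.001, 0, 0.001], [0, 0, 0]]

```text
clock: 14.0
ee_pos: [573.3, 164.1, 24.0]
tcp_rot: [0.504, 0.774, 0.209, -0.32]
wrist_force: [0.1, -0.9, 0.5]
gripper_width: 0.4
gripper_force: 0.4
```

```bash
python3 look.py; python3 m.py 122;python3 f.py | head -1
```

```text
clock 14.0 [0.0007, 0.0, 0.0007] F rack [-0.8, 0.3, 0.5] tilt err [-0.02 15.02  0.03]
clock 14.0 shift [-0.0018, 0.0001, -0.0017] turn [-0.0003, 0.0003, 0.0006] deg 0.0 mm 2.5 F [ 0.1 -0.9  0.5] w 0.4 j [-0.03, 0.99, 0.05, 1.57, -0.83, 1.15, 1.0]
row 685 z 122.2 [550.9 207.8  80.7  59.9 -64.8] rack-frame centre rel row -10.5 3.4 x-range [-50.1  29.5] y-range [-26.4  29.1]
blank 266 z 121.9 [561.9 178.4  60.7  33.8  -1. ] rack-frame centre rel row -41.8 5.2 x-range [-50.9 -15.7] y-range [-26.4  32.5]
free face now 190 164 x at mid -51.86 yaw -0.03 tilt dx/dz 0.012
```

Extent is now 80.7 mm, close to the 80 mm that full contact gives. I'll push a little further until the force rises.

Request:
step_arm:
  rows:
    - [0, [0.0004, 0, 0.0004], [0, 0, 0]]
    - [0, [0.0007, 0, 0.0007], [0, 0, 0]]
    - [0, [0.0007, 0, 0.0007], [0, 0, 0]]

```text
clock: 14.4
ee_pos: [572.9, 164.9, 24.0]
tcp_rot: [0.504, 0.774, 0.209, -0.32]
wrist_force: [0.5, -0.2, 0.5]
gripper_width: 0.3
gripper_force: 0.2
```

Request:
step_arm:
  rows:
    - [0, [0.0004, 0, 0.0004], [0, 0, 0]]
    - [0, [0.0004, 0, 0.0004], [0, 0, 0]]

```text
clock: 14.6
ee_pos: [572.7, 165.5, 24.0]
tcp_rot: [0.504, 0.774, 0.209, -0.32]
wrist_force: [1.0, -0.1, -0.9]
gripper_width: 0.1
gripper_force: 0.2
```

Request:
step_arm:
  rows:
    - [0, [0.0004, 0, 0.0004], [0, 0, 0]]
    - [0, [0.0004, 0, 0.0004], [0, 0, 0]]

```text
clock: 14.8
ee_pos: [572.6, 165.8, 24.0]
tcp_rot: [0.504, 0.774, 0.209, -0.32]
wrist_force: [0.4, -0.9, -0.4]
gripper_width: 0.6
gripper_force: 0.4
```

Request:
step_arm:
  rows:
    - [0, [0.0004, 0, 0.0004], [0, 0, 0]]
    - [0, [0.0004, 0, 0.0004], [0, 0, 0]]

```text
clock: 15.0
ee_pos: [572.4, 166.0, 23.9]
tcp_rot: [0.505, 0.774, 0.209, -0.32]
wrist_force: [0.2, -1.6, -0.3]
gripper_width: 0.1
gripper_force: 0.9
```

Request:
step_arm:
  rows:
    - [0, [0.0004, 0, 0.0004], [0, 0, 0]]
    - [0, [0.0004, 0, 0.0004], [0, 0, 0]]

```text
clock: 15.2
ee_pos: [572.4, 166.2, 23.9]
tcp_rot: [0.505, 0.774, 0.209, -0.32]
wrist_force: [1.2, -3.3, 0.9]
gripper_width: 0.2
gripper_force: 1.7
```

```bash
python3 look.py; python3 m.py 122;python3 f.py | head -1
```

```text
clock 15.2 [0.0007, -0.0, 0.0007] F rack [-3.5, 0.3, 0.9] tilt err [1.000e-02 1.509e+01 1.000e-02]
clock 15.2 shift [-0.0033, 0.0001, -0.0034] turn [0.0003, 0.0017, 0.0001] deg 0.1 mm 4.8 F [ 1.2 -3.3  0.9] w 0.2 j [-0.03, 0.98, 0.05, 1.58, -0.83, 1.14, 1.0]
row 688 z 122.3 [550.9 207.8  80.7  59.9 -64.8] rack-frame centre rel row -10.5 3.4 x-range [-50.1  29.5] y-range [-26.4  30.6]
blank 263 z 121.8 [561.9 178.4  60.7  33.8  -1. ] rack-frame centre rel row -41.8 5.2 x-range [-50.4 -15.7] y-range [-26.4  31.8]
free face now 185 164 x at mid -51.04 yaw 0.01 tilt dx/dz 0.014
```

The force rises to 3.5 N and the row span is 80 mm, so the blank touches. I'll back straight off, then check.

Request:
step_arm:
  rows:
    - [0, [-0.001, 0, -0.001], [0, 0, 0]]
    - [0, [-0.005, 0, -0.005], [0, 0, 0]]
    - [0, [-0.015, 0, -0.015], [0, 0, 0]]
    - [0, [-0.03, 0, -0.03], [0, 0, 0]]
    - [0, [-0.03, 0, -0.08], [0, 0, 0]]
    - [0, [-0.03, 0, -0.13], [0, 0, 0]]
    - [0, [-0.03, 0, -0.15], [0, 0, 0]]
    - [0, [-0.03, 0, -0.15], [0, 0, 0]]

```text
clock: 16.1
ee_pos: [626.0, 46.4, 110.9]
tcp_rot: [0.506, 0.774, 0.21, -0.317]
wrist_force: [-0.4, 0.6, -0.9]
gripper_width: 0.5
gripper_force: 0.0
```

```bash
python3 look.py; python3 m.py 122;python3 f.py | head -1
python3 - <<'E'
from h import *;import pickle
t,d,w=pickle.load(open("d1.pkl","rb"))
a=d["frame"][130:260,260:420,::-1];b=t["frame"][205:285,190:310,::-1]
cv2.imwrite("pics/s3.png",np.hstack([cv2.resize(x,(400,330),interpolation=2) for x in (a,b)]))
E
```

```text
clock 16.1 [0.0007, -0.0, 0.0007] F rack [0.7, 0.2, -0.9] tilt err [ 0.29 15.29  0.05]
clock 16.1 shift [0.0287, -0.0014, 0.1508] turn [0.0051, 0.0051, 0.0001] deg 0.4 mm 153.5 F [-0.4  0.6 -0.9] w 0.5 j [0.09, 0.94, 0.13, 1.38, -0.73, 1.41, 0.95]
row 688 z 122.2 [551.4 208.1  80.7  58.9 -64.8] rack-frame centre rel row -10.4 2.9 x-range [-50.1  29.5] y-range [-26.4  29.3]
blank 265 z 122.5 [561.9 178.4  60.7  33.8  -1. ] rack-frame centre rel row -41.8 5.2 x-range [-50.3 -15.7] y-range [-26.5  31.6]
free face now 426 372 x at mid -51.01 yaw 0.005 tilt dx/dz -0.001
```

View pics/s3.png

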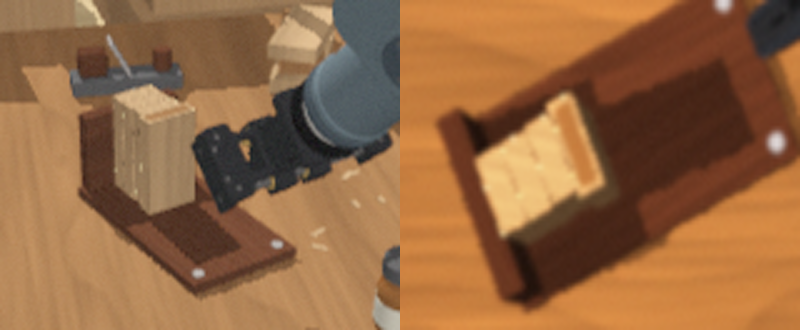

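The blank now stands flush against the row and square to it, its top at crop px (575,145). The face tilt is about 0, and the face sits at −51.0 against an expected −50.8. The robot is clear, so I'll hand the job in.

```bash
python3 -c "
from cell import job; print(job.sign_off())"
```

```text
the job is handed in; nothing more can be done
None
```

The blank is standing upright, square and touching the front of the row, and the job is handed in at about 16 s. The first release left it 5–8 mm short of the row, so I pushed it in with the fingers shut.

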